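# Drive a nutcracker's stuck hinge pin out against its stop

### The job

The hinge pin of the bench nutcracker is stuck and its lever has to come off for washing. Take the drift punch from its wooden rest and with it push the pin out from its headless end, through the lever, until you feel the pin's head press against the rubber tip of the stop screw: lean on that stop only lightly (some 5 to 10 N more than the pin's own drag, never 15 N) and do not jam the punch against the metal. Then draw the punch out, lay it back in its rest the same way round as it was, let go, and leave the other things where they stand.

Things in the scene. Friction and masses are not known exactly. Their poses are not given: they have to be found in the camera images.
- nutcracker: Low fixed bench nutcracker: wooden board 200 x 165 x 20 mm, two upright steel cheeks 34 mm wide, lever hub between. Origin on the worktop straight below the hinge; +y is the way the pin must be driven, z up. Along y: near cheek -18 to -9 mm, hub -8 to +8, far cheek with boss +9 to +38. Bore level along y, 60 mm above the worktop, 9.5 mm diameter (12 in the hub). Nothing on it is higher than 85 mm.
- lever: The nutcracker's lever, held still here: hub on the bore's axis (its origin), arm and wooden grip reaching 163 mm along the nutcracker's -x, at most 80 mm above the worktop.
- bore_mouth (a point): Centre of the bore's open mouth (countersunk 2 mm) on the outer face of the near cheek, where the punch enters; axes as the nutcracker's: +y goes into the bore.
- stop: Fixed post 12 mm thick, top 82 mm above the worktop, 114 mm along the nutcracker's +y (origin at its foot). It holds a screw on the bore's axis whose 16 mm rubber tip faces the pin's head and yields about 1 mm per 3 N, 8 mm at most. The screw is set anew each time and not measured: its tip lies 72 to 88 mm along the nutcracker's +y and has to be felt. A pin against it is clear of the lever, still held in the boss.
- pin_tail (a point): Centre of the flat headless end of the steel hinge pin: shank 8 mm diameter, 56 mm long, then a 16 mm head 6 mm thick. At first 2 to 7 mm inside the bore's mouth, about 0.8 mm below the bore's axis. Pin axes: +y from tail to head. A spring plunger in the boss clamps the pin: its drag is steady along the way but differs each time, roughly 5 to 10 N.
- pin_head (a point): Centre of the outer face of the pin's head, 62 mm along +y from the tail.
- punch_grip (a point): Middle of the handle of the drift punch, where to grip it: square steel handle 14 x 14 mm, 80 mm long, then a round nose 6 mm in diameter, 58 mm long. Axes of the punch: +y towards the nose. Mass about 0.12 kg.
- punch_tip (a point): Centre of the punch's flat nose end, 98 mm along +y from the middle of the handle.
- rest_grip (a point): Where the middle of the punch's handle lies in the fixed wooden rest, 40 mm above the worktop. Rest axes: +y is the way the nose points. The rest's posts stand 36 mm along -y from here (8 mm thick, under the handle) and 72 mm along +y (10 mm thick, under the nose); between them fingers have room down to its 10 mm thick base.
- rest_tip (a point): Where the tip of the punch's nose lies in the rest, 98 mm along the rest's +y from the grip point. The forks on the posts are 26 mm wide inside and their prongs end at most 10 mm above the punch's axis. The rest's base measures 50 x 150 mm.
- mug: White mug 101 mm high, a bystander; origin at its foot.
- jam_jar: Jam jar with red lid, 66 mm diameter, 90 mm high, a bystander; origin at its foot.
- spice_jar: Spice jar 41 mm diameter, 105 mm high, a bystander; origin at its foot.
- tin: Small tin 57 mm diameter, 72 mm high, a bystander; origin at its foot.
- match_box: Match box 62 x 45 x 16 mm, a bystander; origin at its underside.
- teaspoon: Teaspoon 139 mm long, lying flat, a bystander; origin at its underside.
Not all that is in view belongs to the job. Of the things that look like the part that bears punch_grip, the smaller one is meant.

How it is judged (in metres and radians):
On the way:
1. the punch, in the bore, has driven the pin until its head presses on the stop's rubber tip (over 3 N) (contact force between pin and stop above 3 N and contact force between punch and pin above 3 N and y of punch_tip in the frame of bore_mouth above 0.02 m), for 0.2 s.
At the end, for the whole second after the job is handed in: The pin has been driven out of the lever's hub (its tail at least 26.5 mm past the bore's mouth) and still sits in the far boss; the punch lies in its rest the same way round as at first (handle middle within 15 mm, tip within 20 mm of their places), released and at rest (y of pin_tail in the frame of bore_mouth between 0.0265 and 0.052 m and distance between punch_grip and rest_grip below 0.015 m and distance between punch_tip and rest_tip below 0.02 m and linear speed of each of punch, pin below 0.02 m/s and contact force between the fingers and punch below 0.1 N); the robot touches nothing.
It fails at once if the pin presses on the stop with more than 15 N (contact force between pin and stop above 15 N).
It fails at once if the punch is jammed against the nutcracker with more than 20 N (contact force between punch and nutcracker above 20 N).
It fails at once if the pin is pushed or pulled with the fingers or the arm instead of the punch (contact force between any of the fingers, the arm and pin above 1 N).
It fails at once if a bystander is moved by more than 25 mm (distance of any of mug, jam_jar, spice_jar, tin, match_box, teaspoon from where it was at the start of the episode above 0.025 m).
It also fails if it takes over 58 s, if anything falls off the work surface, if the arm or the gripper's body presses on something with over 40 N, if the wrist force passes 120 N, or if a joint passes its speed limit or range.

### The arm

A 7-joint arm with a two-finger parallel gripper is mounted at the origin on a cart in front of the work surface, level with it; the furniture and walls round the work are solid. World frame = base frame: x ahead of the robot, y to its left, z up, the work surface at z = 0. Lengths are in mm, angles in rad, forces in N, time in s.
With the tool pointing down it reaches from about 400 to 875 mm from the base axis. Payload 6.5 kg.
Tool frame: the origin (TCP) lies midway between the tips of the shut fingers; the grasp point (between the pads) lies 19 mm behind it; z points along the fingers, y is the line along which they close (so a half turn about z gives the same grasp; the last joint's range is limited). The gripper opens to 88 mm and grips with 3 to 60 N. Pads are 18 mm wide; open, the fingers measure 123 mm over their backs; the gripper's body (75 mm by 187 mm) begins 45 mm behind the grasp point.
Start: joints at [-1.252, 0.536, -0.004, 1.538, 0.003, 1.067, -0.071], TCP at [243.987, 602.462, 238.716] pointing down, gripper open.
Joint ranges: [-2.7, 2.7], [-0.37, 2.16], [-1.27, 1.26], [0.24, 2.4], [-1.31, 4.45], [0.19, 1.91], [-2.76, 2.76]. Speed limits (rad/s): [2.39, 2.39, 3.14, 3.14, 3.14, 3.14, 3.14].

### API

Orientations are given as a 3x3 rotation matrix whose columns are the frame's x, y, z axes.
In Python, from cell import sensors, camera, calibration, env, outline_of gives the robot as it stands.
- The arm moves only by the tool play_rows, never from a script. Its argument "plan" is a list of rows, each a list of 3 entries, a list of its own where there are three numbers: the turn, a rotation vector about the tool's x, y, z in rad, then the shift along the tool's x, y, z in cm, then the gripper's target within -1 to 1 (fully open at 1, half-way at 0, shut at -1). In form: [[[wx, wy, wz], [tx, ty, tz], fingers], ...]. A call has 1 to 8 rows; each row is the pose to reach, as a shift and turn from the pose commanded when the call began, along the tool's axes at that moment; what a row does not reach only later rows make up. A row lasts 1/12 s, in which the tool goes at most 41.7 mm and 7.16 degrees, less where a joint would pass 70% of its speed; a pose out of reach is approached as far as the arm can. A call with a gripper value outside its range is refused whole. The fingers move at their own pace and stop on an object; "newtons" is the grip in N (left out, the last holds). Time passes only in rows, so rows that repeat a pose let the fingers close. It gives the time, the measured TCP pose, the force, the opening and the grip force at its end, in the units of the state.
- sensors.read_state(): the state, without advancing time (a new reading comes with each control period).
- camera(name): name is "side" or "top" or "wrist"; returns the picture (420x560x3 uint8, red, green, blue); there is no depth.
- calibration(name): a dict with "fx", "fy", "cx", "cy" (pixels), "rvec" (rotation vector, rad) and "tvec" (3), from world to camera coordinates, as OpenCV has them; the wrist camera has in their place "mount" (4x4, takes a point from camera to tool coordinates, whose origin is the TCP and whose axes are the flange's). Camera axes: x right, y down, z forward; pixel columns grow to the right and rows downward; lengths in mm; the calibration is good to about 2 mm. A picture is of the moment at which its call begins: read the wrist's pose just before it. calibration takes no time and is no camera call.
- env.close_job(): hands the job in; it is judged then, once.
Trained networks look in the newest picture that a camera, given by its name, has taken for a name from the list of things; names that differ only in an ending like _2 or _b are one class to them, and where a whole thing is asked for, a point or a joint stands for the part that bears it (a point fixed in the world has none). Each returns a list of dicts, best first, with "p" (0 to 1); they miss things now and then, are a little off and sometimes report something else, mostly with a low value. They report only what shows in the picture. A call takes as long as a camera call. They do not tell look-alikes from the thing itself.
- outline_of(target, camera): "pixels" (420x560 bool, what is visible of it) and "xy" ([column, row] in pixels, amid what is visible of it).
The state is a dict: "time_s": time; "q": joint angles; "dq": joint speeds; "joint_efforts": joint torques, N m; "eef_pos": TCP position; "orientation": TCP orientation; "contact_force": force on the tool from outside, world axes, zero at the start; "moment": the same for the moment, N m; "grip_width": opening from 0.0 (shut) to 1.0 (fully open); "grip_force": force on a finger pad.
Only numpy, scipy, OpenCV 4.12 (cv2) and the standard library are available. Lean on these libraries where they do the work, as an engineer would, in place of code of your own. Each camera call takes 0.05 s, during which the arm holds its last target. There are 200 camera calls.

## Working session

There is one attempt and no reset: what is moved stays moved. The work goes in short steps, Python scripts to look and compute and a tool call to move; the robot and the scene stay as the last step left them, time stands still between calls to the robot, and variables do not carry over. Pictures are saved under pics/ and viewed, at most 10 in all, crops included, and the job is handed in when it is done.

Besides the shell and the picture viewer there is one more tool, called after "Emit:" as name(argument=value, ...) on one line, values as JSON. play_rows: Moves the arm, as the interface text tells. Its arguments: {"type":"object","properties":{"plan":{"type":"array"},"newtons":{"type":"number"}},"required":["plan"]}

```bash
mkdir -p pics; ls; cat > h.py <<'E'
import numpy as np, cv2
from cell import sensors, camera, calibration, env, outline_of
def save(im,n): cv2.imwrite('pics/'+n, im[:,:,::-1])
def cam(name, st=None):
    c=calibration(name); K=np.array([[c['fx'],0,c['cx']],[0,c['fy'],c['cy']],[0,0,1.]])
    if 'mount' in c:
        T=np.eye(4);T[:3,:3]=np.array(st['orientation']);T[:3,3]=st['eef_pos']
        W=np.linalg.inv(T@np.array(c['mount'])); R=W[:3,:3];t=W[:3,3]
    else: R=cv2.Rodrigues(np.array(c['rvec'],float))[0];t=np.array(c['tvec'],float).ravel()
    return K,R,t
def ray(name,uv,st=None):
    K,R,t=cam(name,st); d=R.T@np.linalg.solve(K,np.array([uv[0],uv[1],1.])); return -R.T@t,d/np.linalg.norm(d)
def atz(name,uv,z,st=None):
    o,d=ray(name,uv,st); return o+d*(z-o[2])/d[2]
def proj(name,p,st=None):
    K,R,t=cam(name,st); q=(R@np.atleast_2d(p).T).T+t; q=q@K.T; return q[:,:2]/q[:,2:]
def tri(rs):
    A=0;b=0
    for o,d in rs: M=np.eye(3)-np.outer(d,d);A=A+M;b=b+M@o
    return np.linalg.solve(A,b)
E
python3 - <<'E'
from h import *
np.set_printoptions(precision=2,suppress=True)
s=sensors.read_state();print(s)
for n in ['top','side','wrist']:
    save(camera(n),n+'0.png'); c=calibration(n); print(n,c)
for n in ['top','side']:
    for t in ['nutcracker','lever','stop','punch_grip','rest_grip','pin_head','mug','jam_jar','spice_jar','tin','match_box','teaspoon']:
        try:
            for r in outline_of(t,n)[:3]: print(n,t,round(r['p'],2),np.array(r['xy']),r['pixels'].sum(), atz(n,r['xy'],40)[:2])
        except Exception as e: print(n,t,e)
E
```

```text
pics
{'time_s': 0.0, 'q': array([-1.25,  0.54, -0.  ,  1.54,  0.  ,  1.07, -0.07]), 'dq': array([-0.,  0.,  0.,  0.,  0.,  0., -0.]), 'joint_efforts': array([  0.  , -57.1 ,   0.99, -25.16,  -0.06,   0.02,   0.  ]), 'eef_pos': array([243.79, 601.91, 237.85]), 'orientation': array([[-0.93,  0.38, -0.  ],
       [ 0.38,  0.93, -0.  ],
       [-0.  , -0.  , -1.  ]]), 'contact_force': array([ 0.17,  0.57, -0.85]), 'moment': array([-0.05,  0.06, -0.  ]), 'grip_force': 0.0, 'grip_width': 0.9995230467642385}
top {'fx': 426.99911320880244, 'fy': 426.99911320880244, 'cx': 281.53676537504396, 'cy': 212.97309627439984, 'rvec': array([ 2.16, -2.13,  0.15]), 'tvec': array([ -83.21,  549.85, 1161.98])}
side {'fx': 488.9458613786086, 'fy': 488.9458613786086, 'cx': 275.50828724371604, 'cy': 204.88405683443378, 'rvec': array([ 2.48, -0.77,  0.22]), 'tvec': array([-488.33,  247.81, 1582.79])}
wrist {'fx': 371.8606394822398, 'fy': 371.8606394822398, 'cx': 281.2683074745863, 'cy': 205.4358472198139, 'mount': array([[  -0.  ,   -0.96,   -0.26,   67.52],
       [   1.  ,   -0.  ,    0.  ,    0.73],
      
[... 1083 characters left out ...]
e nutcracker 0.49 [300.1 263.3] 99 [ 493.6  -283.51]
side nutcracker 0.41 [326.5 292.9] 205 [ 501.97 -411.57]
side lever 0.79 [215.6 181.2] 174 [433.8  147.39]
side punch_grip 0.78 [331.1 343.3] 341 [ 417.47 -543.68]
side punch_grip 0.42 [298.9 257.8] 181 [ 501.86 -265.48]
side punch_grip 0.17 [224.8 173.2] 2240 [479.04 158.87]
side rest_grip 0.68 [296.9 265.9] 529 [ 479.79 -285.12]
side mug 0.71 [289.4 183.1] 705 [645.79  -8.36]
side jam_jar 0.55 [314.1 213.7] 508 [ 642.07 -159.81]
side spice_jar 0.65 [220.5 119.4] 273 [598.68 388.6 ]
side tin 0.91 [338.9 247.8] 378 [ 630.91 -310.19]
side match_box 0.53 [247.5 225.3] 148 [430.02 -69.44]
side teaspoon 0.46 [332.3 291.9] 206 [ 518.83 -419.14]
```

```bash
python3 - <<'E'
import cv2,numpy as np
a=cv2.imread('pics/top0.png')
l=a[165:305,110:250]; r=a[190:290,330:470]
l=cv2.resize(l,(400,400),interpolation=3); r=cv2.resize(r,(400,286),interpolation=3)
r=cv2.copyMakeBorder(r,0,114,0,0,0)
cv2.imwrite('pics/crop_top.png',np.hstack([l,r]))
E
```

```text
(no output)
```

View pics/top0.png

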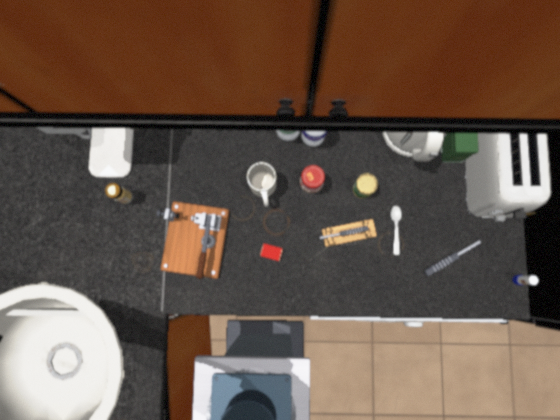

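View pics/crop_top.png

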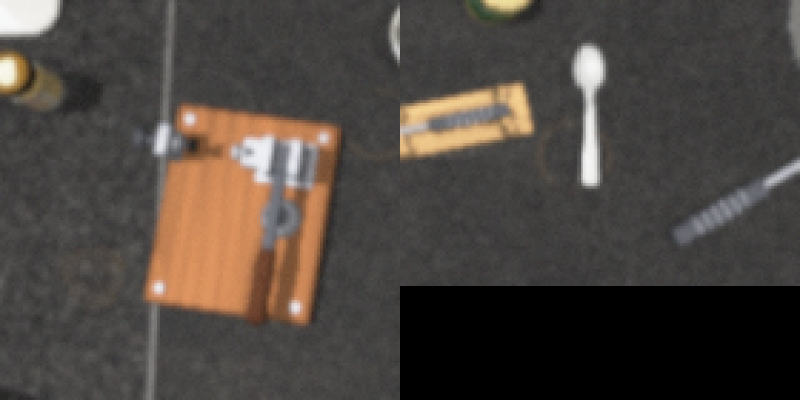

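The top view shows the nutcracker at about (195,238). Its stop is at its left end, world +y, and the lever points towards the robot. The smaller punch lies in its rest at about (348,232), nose to the left. The bigger look-alike lies loose at (453,258).

```bash
cat >> h.py <<'E'
def axis(mask):
    ys,xs=np.nonzero(mask); P=np.c_[xs,ys].astype(float); c=P.mean(0); u=np.linalg.svd(P-c,full_matrices=False)[2][0]
    s=(P-c)@u; return c+u*s.min(), c+u*s.max()
def best(t,n,near=None,rad=60):
    R=outline_of(t,n)
    if near is not None: R=[r for r in R if np.hypot(*(np.array(r['xy'])-near))<rad]
    return R[0]
def totool(dp,st): return np.array(st['orientation']).T@np.array(dp)/10
E
python3 - <<'E'
from h import *
np.set_printoptions(precision=2,suppress=True)
camera('top')
for t,z in [('punch_grip',40),('rest_grip',10)]:
    m=best(t,'top',(350,230))['pixels']; a=axis(m); P=[atz('top',p,z) for p in a]; print(t,*P, np.linalg.norm(P[0]-P[1]), np.degrees(np.arctan2(*(P[0]-P[1])[[1,0]])))
m=best('nutcracker','top',(191,238))['pixels'].astype(np.uint8)
box=cv2.boxPoints(cv2.minAreaRect(cv2.findNonZero(m))); print([atz('top',p,20)[:2] for p in box])
print(atz('top',best('stop','top')['xy'],75))
E
```

```text
punch_grip [ 515.05 -311.78   40.  ] [ 497.11 -238.96   40.  ] 74.99004513389112 -76.1584087839148
rest_grip [ 519.53 -339.9    10.  ] [ 486.94 -194.93   10.  ] 148.58764268770037 -77.32994986875903
[array([387.91, 300.69]), array([594.91, 282.33]), array([566.79,  74.11]), array([361.37,  97.45])]
[544.54 232.46  75.  ]
```

```bash
cat >> h.py <<'E'
def move(p,ang=None):
    """shift (cm, tool) and z-turn to reach world p (mm) with tool x at ang deg, tool pointing down; also levelling turn"""
    s=sensors.read_state(); R=np.array(s['orientation'])
    a=np.arctan2(R[1,0],R[0,0]) if ang is None else np.radians(ang)
    G=np.array([[np.cos(a),np.sin(a),0],[np.sin(a),-np.cos(a),0],[0,0,-1]])
    return np.round(cv2.Rodrigues(R.T@G)[0].ravel(),4), np.round(totool(np.array(p)-s['eef_pos'],s),3)
E
python3 -c "
from h import *
print(move([527,100,210],82))"
```

```text
(array([0.    , 0.    , 1.3257]), array([-45.091, -35.951,   2.872]))
```

Emit:
play_rows(plan=[[[0, 0, 0.12], [-4, -2.6, 0], 0.2], [[0, 0, 0.24], [-7.5, -5, 0], 0.2], [[0, 0, 0.36], [-11, -7.5, 0.4], 0.2], [[0, 0, 0.48], [-14.5, -10, 0.8], 0.2], [[0, 0, 0.6], [-18, -13, 1.2], 0.2], [[0, 0, 0.72], [-21.5, -16, 1.6], 0.2], [[0, 0, 0.84], [-25, -19, 2], 0.2], [[0, 0, 0.96], [-28.5, -22, 2], 0.2]])

```text
time_s: 2.27
eef_pos: [413.1, 314.5, 219.4]
orientation: [[-0.219, 0.976, -0.0], [0.976, 0.219, 0.0], [0.0, -0.0, -1.0]]
contact_force: [0.8, 0.5, -0.5]
grip_width: 0.597
grip_force: 0.0
```

```bash
python3 -c "
from h import *
print(sensors.read_state()['eef_pos'],move([527,100,210],82))"
```

```text
[413.10863542 314.51993975 219.39370265] (array([-1.000e-04, -2.000e-04,  3.599e-01]), array([-23.422,   6.427,   0.935]))
```

Emit:
play_rows(plan=[[[0, 0, 0.12], [-4, 1, 0], 0.2], [[0, 0, 0.24], [-8, 2.2, 0.4], 0.2], [[0, 0, 0.36], [-12, 3.3, 0.9], 0.2], [[0, 0, 0.36], [-16, 4.4, 0.9], 0.2], [[0, 0, 0.36], [-20, 5.5, 0.9], 0.2], [[0, 0, 0.36], [-23.4, 6.4, 0.9], 0.2], [[0, 0, 0.36], [-23.4, 6.4, 0.9], 0.2], [[0, 0, 0.36], [-23.4, 6.4, 0.9], 0.2]])

```text
time_s: 2.93
eef_pos: [528.3, 100.4, 210.7]
orientation: [[0.138, 0.99, 0.001], [0.99, -0.138, -0.001], [-0.0, 0.001, -1.0]]
contact_force: [-0.6, 0.6, -0.4]
grip_width: 0.605
grip_force: 0.0
```

```bash
python3 - <<'E'
from h import *
np.set_printoptions(precision=2,suppress=True)
s=sensors.read_state(); im=camera('wrist'); print(s['eef_pos'])
cv2.imwrite('pics/w1.png',cv2.resize(im[:,:,::-1],(800,600),interpolation=3)); np.save('w1.npy',im)
import pickle; pickle.dump(s,open('w1.pkl','wb'))
for t,z in [('nutcracker',40),('lever',60),('stop',80),('pin_head',60)]:
    for r in outline_of(t,'wrist')[:2]: print(t,r['p'],np.array(r['xy']),atz('wrist',r['xy'],z,s))
E
```

```text
[528.32 100.42 210.7 ]
nutcracker 0.74 [210.5 100.8] [481.09 178.35  40.  ]
lever 0.66 [167.6 159.6] [442.13 137.87  60.  ]
lever 0.26 [271.9 101.8] [531.32 170.43  60.  ]
stop 0.73 [272.6  16.7] [540.3  225.23  80.  ]
pin_head 0.57 [270.  102.9] [529.75 169.83  60.  ]
```

View pics/w1.png

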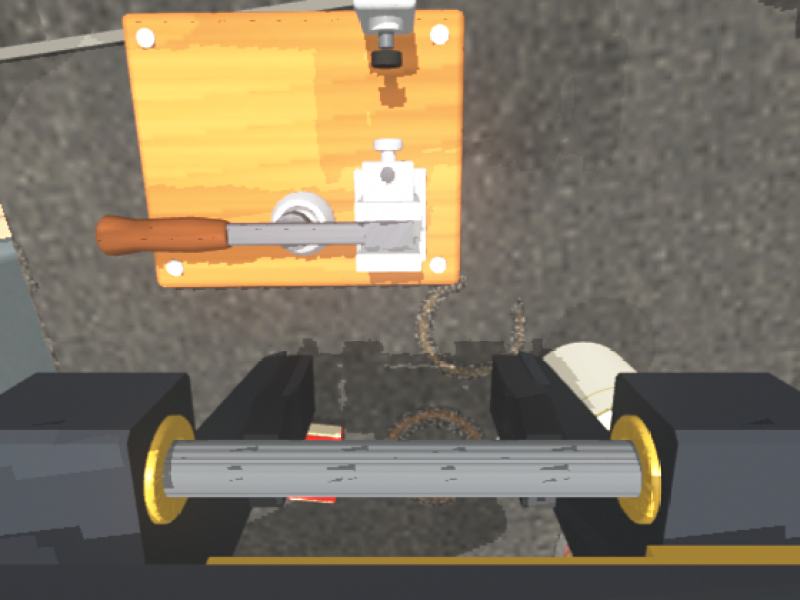

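The picture shows the board with four bolt heads at (145,38), (440,34), (175,268) and (438,265). The cheeks run from (357,170) to (425,270), with the pin head at (388,145) and the rubber tip at (386,58), all in enlarged pixels.

```bash
python3 - <<'E'
from h import *
import pickle
np.set_printoptions(precision=2,suppress=True)
s=pickle.load(open('w1.pkl','rb')); f=1/1.42857
for n,p,z in [('bTL',(145,38),21),('bTR',(440,34),21),('bBL',(175,268),21),('bBR',(438,265),21),('eBL',(163,286),20),('eBR',(460,281),20),('eTR',(463,11),20),('eTL',(126,13),20),('head',(388,145),60),('tip',(386,58),60),('ck1',(356,270),80),('ck2',(423,270),80)]:
    print(n,atz('wrist',((p[0]+.5)*f-.5,(p[1]+.5)*f-.5),z,s))
# bore-mouth crop
im=np.load('w1.npy'); c=im[20:200,220:330]; cv2.imwrite('pics/w1c.png',cv2.resize(c[:,:,::-1],(366,600),interpolation=3))
E
```

```text
bTL [399.4 249.7  21. ]
bTR [568.91 228.2   21.  ]
bBL [382.52 114.42  21.  ]
bBR [551.28  92.79  21.  ]
eBL [371.27 103.59  20.  ]
eBR [564.28  79.96  20.  ]
eTR [583.53 238.54  20.  ]
eTL [391.67 264.25  20.  ]
head [531.03 170.81  60.  ]
tip [536.3  213.81  60.  ]
ck1 [505.22 109.37  80.  ]
ck2 [540.66 104.41  80.  ]
```

View pics/w1c.png

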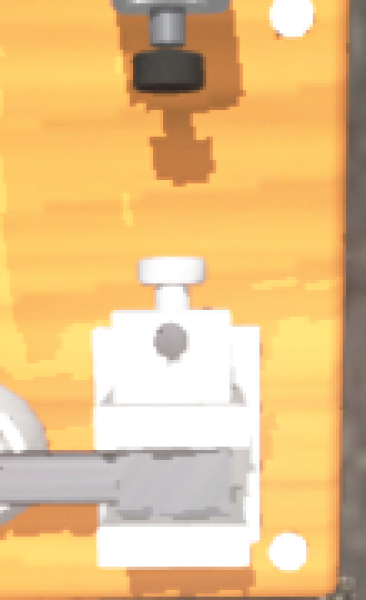

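```bash
python3 -c "
from h import *
print(move([503,-268,180],103))"
```

```text
(array([-0.0004, -0.0006, -0.3581]), array([-37.24 ,   2.501,   3.026]))
```

Emit:
play_rows(plan=[[[0, 0, -0.1], [-4, 0.3, 0], 0], [[0, 0, -0.2], [-8, 0.6, 0], 0], [[0, 0, -0.3], [-12, 0.9, 0], 0], [[0, 0, -0.358], [-16, 1.2, 0.5], 0], [[0, 0, -0.358], [-20, 1.5, 1], 0], [[0, 0, -0.358], [-24, 1.8, 1.5], 0], [[0, 0, -0.358], [-28, 2, 2], 0], [[0, 0, -0.358], [-32, 2.3, 2.5], 0]])

```text
time_s: 3.85
eef_pos: [507.5, -217.9, 185.4]
orientation: [[-0.225, 0.974, 0.0], [0.974, 0.225, 0.001], [0.0, 0.001, -1.0]]
contact_force: [1.0, 0.3, -0.0]
grip_width: 0.497
grip_force: 0.0
```

Emit:
play_rows(plan=[[[0, 0, 0], [-3.4, 1.5, 0.3], 0], [[0, 0, 0], [-5, 2, 0.5], 0], [[0, 0, 0], [-5, 2, 0.5], 0]])

```text
time_s: 4.1
eef_pos: [539.2, -264.8, 180.3]
orientation: [[-0.22, 0.976, 0.001], [0.976, 0.22, -0.002], [-0.002, 0.0, -1.0]]
contact_force: [0.8, -0.2, -0.0]
grip_width: 0.5
grip_force: 0.0
```

```bash
python3 - <<'E'
from h import *
np.set_printoptions(precision=2,suppress=True)
s=sensors.read_state(); im=camera('wrist'); print(s['eef_pos'])
cv2.imwrite('pics/w2.png',cv2.resize(im[:,:,::-1],(800,600),interpolation=3))
import pickle; pickle.dump(s,open('w2.pkl','wb'))
for t,z in [('punch_grip',40),('rest_grip',10)]:
    for r in outline_of(t,'wrist')[:2]:
        P=[atz('wrist',p,z,s) for p in axis(r['pixels'])]; print(t,r['p'],np.array(r['xy']),axis(r['pixels']),*P)
E
```

```text
[ 539.23 -264.75  180.29]
punch_grip 0.77 [232.  179.8] (array([229.71,  67.04]), array([234.88, 247.18])) [ 482.86 -181.59   40.  ] [ 512.71 -318.13   40.  ]
rest_grip 0.89 [247.6 165. ] (array([233.5 ,  88.11]), array([246.25, 260.24])) [ 484.45 -195.05   10.  ] [ 524.09 -341.08   10.  ]
```

View pics/w2.png

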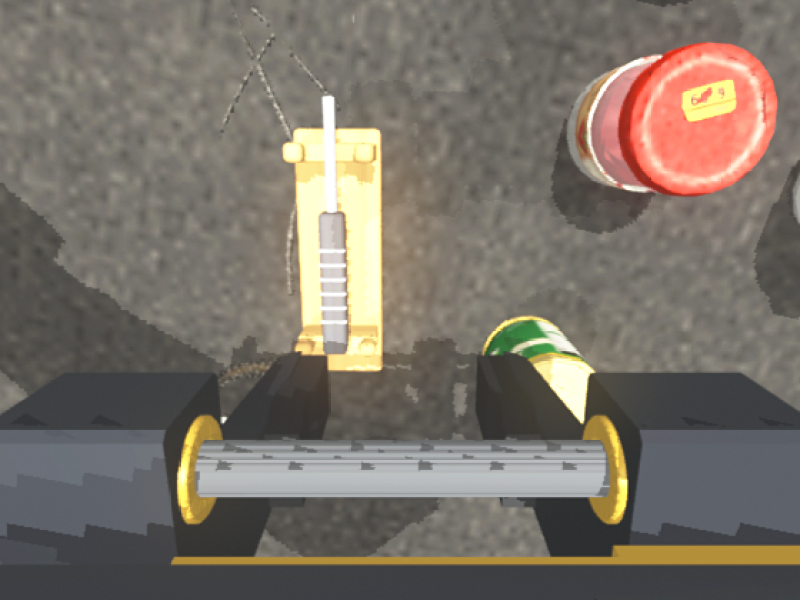

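The wrist view shows the punch tip at (328,96), the shoulder at (333,212) and the handle end at (334,353), in enlarged pixels. The measured length is 139.8 mm, against 138 mm given.

```bash
python3 -c "
from h import *
print(move([504,-278.5,90],102.3));print(move([504,-278.5,22],102.3))"
```

```text
(array([-0.0006, -0.0016,  0.0114]), array([-1.085, -3.735,  9.022]))
(array([-0.0006, -0.0016,  0.0114]), array([-1.095, -3.731, 15.822]))
```

Emit:
play_rows(plan=[[[0, 0, 0.01], [-0.5, -2, 3], 0], [[0, 0, 0.01], [-1.1, -3.7, 6], 0], [[0, 0, 0.01], [-1.1, -3.7, 8.5], 0], [[0, 0, 0.01], [-1.1, -3.7, 11], 0], [[0, 0, 0.01], [-1.1, -3.7, 13.5], 0], [[0, 0, 0.01], [-1.1, -3.7, 15], 0], [[0, 0, 0.01], [-1.1, -3.7, 15.8], 0], [[0, 0, 0.01], [-1.1, -3.7, 15.8], 0]])

```text
time_s: 4.92
eef_pos: [503.8, -278.3, 21.4]
orientation: [[-0.214, 0.977, -0.002], [0.977, 0.215, 0.002], [0.003, -0.002, -1.0]]
contact_force: [-0.3, 0.7, 1.9]
grip_width: 0.504
grip_force: 0.0
```

Emit:
play_rows(plan=[[[0, 0, 0], [0, 0, 0], -0.5], [[0, 0, 0], [0, 0, 0], -0.7], [[0, 0, 0], [0, 0, 0], -1], [[0, 0, 0], [0, 0, 0], -1], [[0, 0, 0], [0, 0, 0], -1], [[0, 0, 0], [0, 0, 0], -1], [[0, 0, 0], [0, 0, 0], -1], [[0, 0, 0], [0, 0, 0], -1]], newtons=45)

```text
time_s: 5.58
eef_pos: [505.0, -280.9, 23.3]
orientation: [[-0.212, 0.977, 0.001], [0.977, 0.212, -0.0], [-0.0, 0.001, -1.0]]
contact_force: [-1.3, 1.2, 6.4]
grip_width: 0.151
grip_force: 45.0
```

Emit:
play_rows(plan=[[[0, 0, 0], [0, 0, -0.5], -1], [[0, 0, 0], [0, 0, -1.5], -1], [[0, 0, 0], [0, 0, -3.5], -1], [[0, 0, 0], [0, 0, -6], -1], [[0, 0, 0], [0, 0, -9], -1], [[0, 0, 0], [0, 0, -12], -1], [[0, 0, 0], [0, 0, -12], -1], [[0, 0, 0], [0, 0, -12], -1]])

```text
time_s: 6.25
eef_pos: [505.6, -281.3, 144.6]
orientation: [[-0.212, 0.977, 0.004], [0.977, 0.212, -0.001], [-0.002, 0.003, -1.0]]
contact_force: [-0.0, 0.2, -1.3]
grip_width: 0.15
grip_force: 45.0
```

```bash
python3 - <<'E'
from h import *
np.set_printoptions(precision=2,suppress=True)
s=sensors.read_state(); im=camera('wrist'); print(s['eef_pos'],s['contact_force'])
cv2.imwrite('pics/w3.png',cv2.resize(im[:,:,::-1],(800,600),interpolation=3))
import pickle; pickle.dump(s,open('w3.pkl','wb'))
for r in outline_of('punch_grip','wrist')[:2]:
        a=axis(r['pixels']);P=[atz('wrist',p,s['eef_pos'][2]+17,s) for p in a]; print(r['p'],a,*[10*totool(p-s['eef_pos'],s) for p in P])
u=np.array([.1253,.992,0]); m=np.array([523,107,60.])
print(move(m-u*(98+60)+[0,0,43+60],82.8)); 
E
```

```text
[ 505.59 -281.27  144.63] [-0.02  0.16 -1.35]
0.96 (array([279.87,  -0.04]), array([281.69, 378.05])) [ 99.5    0.1  -17.21] [-41.22   0.68 -16.91]
(array([-0.  , -0.  ,  0.34]), array([22.54,  4.82, -2.08]))
```

View pics/w3.png

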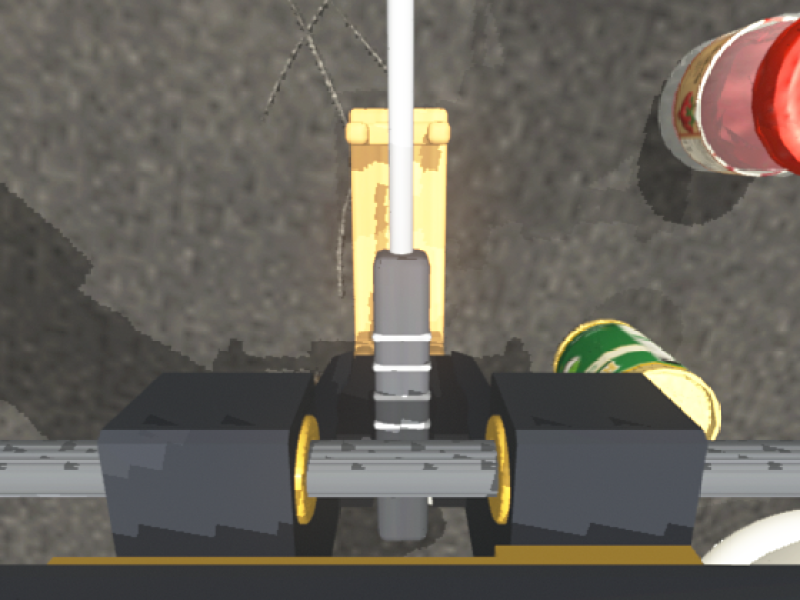

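```bash
python3 - <<'E'
from h import *
u=np.array([.1253,.992,0]); m=np.array([523,107,60.])
print(move(m-u*40+[0,0,45],82.8)); 
E
```

```text
(array([-0.0009, -0.0007,  0.3398]), array([33.66 ,  8.757,  3.729]))
```

Emit:
play_rows(plan=[[[0, 0, 0.05], [3, 0.8, 0], -1], [[0, 0, 0.12], [7, 1.8, 0], -1], [[0, 0, 0.2], [11, 2.8, 0], -1], [[0, 0, 0.28], [15, 3.9, 0], -1], [[0, 0, 0.34], [19, 5, 0], -1], [[0, 0, 0.34], [23, 6, 0], -1], [[0, 0, 0.34], [27, 7, 0.6], -1], [[0, 0, 0.34], [30.5, 8, 1.5], -1]])

```text
time_s: 7.02
eef_pos: [516.9, 37.2, 126.6]
orientation: [[0.124, 0.992, -0.001], [0.992, -0.124, 0.0], [0.0, -0.001, -1.0]]
contact_force: [0.8, 0.2, -2.0]
grip_width: 0.152
grip_force: 45.0
```

Emit:
play_rows(plan=[[[0, 0, 0], [2, 0.1, 1], -1], [[0, 0, 0], [3.2, 0.2, 2.2], -1], [[0, 0, 0], [3.2, 0.2, 2.2], -1], [[0, 0, 0], [3.2, 0.2, 2.2], -1]])

```text
time_s: 7.35
eef_pos: [522.6, 65.5, 104.2]
orientation: [[0.125, 0.992, -0.003], [0.992, -0.125, -0.001], [-0.002, -0.003, -1.0]]
contact_force: [0.4, -1.2, -0.5]
grip_width: 0.152
grip_force: 45.0
```

```bash
python3 - <<'E'
from h import *
np.set_printoptions(precision=2,suppress=True)
s=sensors.read_state(); im=camera('wrist'); print(s['eef_pos'],s['contact_force']); 
save(im,'w4raw.png'); cv2.imwrite('pics/w4.png',cv2.resize(im[:300,130:430,::-1],(600,600),interpolation=3))
import pickle; pickle.dump(s,open('w4.pkl','wb'))
u=np.array([.1253,.992,0]); m=np.array([523,107,60.])
print(proj('wrist',[m,m+u*66,m+u*100],s)); print(move(m-u*45+[0,0,45],82.8))
E
```

```text
[522.57  65.46 104.23] [ 0.38 -1.21 -0.54]
[[271.64 158.23]
 [270.75  17.03]
 [270.22 -67.43]]
(array([-0.,  0., -0.]), array([-0.27, -0.55,  0.  ]))
```

View pics/w4.png

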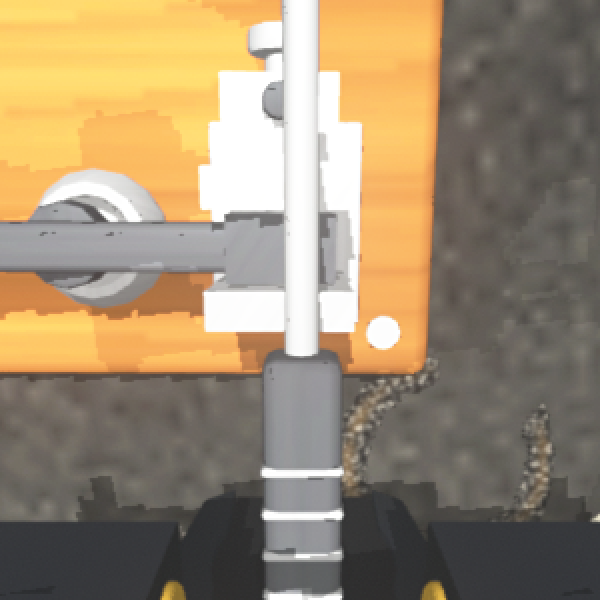

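The nose column is about 281. The cheek centre is about 270 and the pin head about 269.7, so the punch must shift about 5 mm along tool −y, which agrees with the first measurement to about 0.5 mm.

```bash
python3 - <<'E'
from h import *
import pickle
np.set_printoptions(precision=2,suppress=True)
s=pickle.load(open('w4.pkl','rb'))
for z in (75,80,85): print(atz('wrist',(270.2,165.5),z,s))
u=np.array([.1253,.992,0]); m=np.array([522.2,107.1,60.])
print(sensors.read_state()['eef_pos'],move(m-u*123+[0,0,-16.7],82.8))
E
```

```text
[522.56 105.73  75.  ]
[522.82 106.52  80.  ]
[523.08 107.3   85.  ]
[523.17  64.33 105.01] (array([-0.,  0., -0.]), array([-8.06, -0.61,  6.18]))
```

Emit:
play_rows(plan=[[[0, 0, 0], [-3, -0.3, 0], -1], [[0, 0, 0], [-6, -0.6, 0], -1], [[0, 0, 0], [-8, -0.6, 1], -1], [[0, 0, 0], [-8, -0.6, 3.5], -1], [[0, 0, 0], [-8, -0.6, 5.5], -1], [[0, 0, 0], [-8, -0.6, 6.2], -1], [[0, 0, 0], [-8, -0.6, 6.2], -1], [[0, 0, 0], [-8, -0.6, 6.2], -1]])

```text
time_s: 8.07
eef_pos: [508.0, -13.8, 44.1]
orientation: [[0.127, 0.992, 0.0], [0.992, -0.127, -0.0], [-0.0, 0.0, -1.0]]
contact_force: [-0.4, 0.6, -0.6]
grip_width: 0.155
grip_force: 45.0
```

Emit:
play_rows(plan=[[[0, 0, 0], [0, 0, 0], -1], [[0, 0, 0], [0, 0, 0], -1]])

```text
time_s: 8.23
eef_pos: [508.8, -12.9, 44.7]
orientation: [[0.126, 0.992, 0.002], [0.992, -0.126, 0.0], [0.0, 0.002, -1.0]]
contact_force: [0.5, -0.1, -1.0]
grip_width: 0.15
grip_force: 45.0
```

```bash
cat >> h.py <<'E'
def rel():
    s=sensors.read_state(); u=np.array([.1253,.992,0]);v=np.array([.992,-.1253,0]); d=np.array(s['eef_pos'])-[522.3,106.5,43.3]
    return 'tip past mouth %.2f  lat %.2f  dz %.2f  F along %.2f lat %.2f z %.2f'%(d@u+98,d@v,d[2],*[np.dot(s['contact_force'],w) for w in (u,v,[0,0,1])])
E
python3 - <<'E'
from h import *
print(rel())
u=np.array([.1253,.992,0]); m=np.array([522.3,106.5,60.])
print(move(m-u*98+[0,0,-16.7],82.8))
E
```

```text
tip past mouth -22.09  lat 1.61  dz 1.35  F along -0.08 lat 0.55 z -1.03
(array([ 0.002 , -0.0003, -0.0002]), array([ 2.212, -0.161,  0.136]))
```

Emit:
play_rows(plan=[[[0, 0, 0], [0.5, -0.12, 0.11], -1], [[0, 0, 0], [1, -0.12, 0.11], -1], [[0, 0, 0], [1, -0.12, 0.11], -1]])

```text
time_s: 8.48
eef_pos: [508.3, -0.9, 42.7]
orientation: [[0.124, 0.992, 0.0], [0.992, -0.124, 0.001], [0.001, 0.0, -1.0]]
contact_force: [0.1, 0.7, -1.9]
grip_width: 0.154
grip_force: 45.0
```

```bash
python3 - <<'E'
from h import *
for i in range(8): print(rel()); im=camera('wrist')
save(im[:180,180:380],'w5.png')
E
```

```text
tip past mouth -10.25  lat -0.45  dz -0.63  F along 0.73 lat 0.01 z -1.93
tip past mouth -10.91  lat -0.43  dz -0.68  F along -0.04 lat 0.30 z -1.45
tip past mouth -11.50  lat -0.44  dz -0.72  F along 1.08 lat -0.03 z -1.08
tip past mouth -11.88  lat -0.45  dz -0.76  F along -0.76 lat 0.60 z -0.90
tip past mouth -12.12  lat -0.44  dz -0.77  F along -0.23 lat 0.05 z -1.69
tip past mouth -12.28  lat -0.48  dz -0.82  F along 0.23 lat 0.26 z -1.61
tip past mouth -12.32  lat -0.47  dz -0.84  F along -0.73 lat 0.31 z -0.70
tip past mouth -12.38  lat -0.47  dz -0.84  F along -1.10 lat 0.06 z -1.88
```

Emit:
play_rows(plan=[[[0, 0, 0], [0.3, 0.03, -0.05], -1], [[0, 0, 0], [0.6, 0.03, -0.05], -1], [[0, 0, 0], [0.9, 0.03, -0.05], -1], [[0, 0, 0], [1.1, 0.03, -0.05], -1], [[0, 0, 0], [1.2, 0.03, -0.05], -1], [[0, 0, 0], [1.2, 0.03, -0.05], -1]])

```text
time_s: 9.38
eef_pos: [509.9, 9.6, 42.9]
orientation: [[0.125, 0.992, 0.0], [0.992, -0.125, 0.0], [0.0, 0.0, -1.0]]
contact_force: [-0.0, -0.5, 0.0]
grip_width: 0.151
grip_force: 45.0
```

```bash
python3 - <<'E'
from h import *
for i in range(4): print(rel()); camera('wrist')
E
```

```text
tip past mouth 0.30  lat -0.18  dz -0.39  F along -0.46 lat 0.01 z 0.01
tip past mouth 0.03  lat -0.22  dz -0.38  F along -0.43 lat 0.12 z -0.98
tip past mouth -0.19  lat -0.20  dz -0.37  F along 0.05 lat -0.22 z -0.92
tip past mouth -0.28  lat -0.20  dz -0.35  F along -0.09 lat -0.52 z -0.68
```

Now I'll advance in small steps and watch the force.

Emit:
play_rows(plan=[[[0, 0, 0], [0.1, 0, 0], -1], [[0, 0, 0], [0.2, 0, 0], -1], [[0, 0, 0], [0.3, 0, 0], -1], [[0, 0, 0], [0.3, 0, 0], -1]])

```text
time_s: 9.92
eef_pos: [510.2, 11.9, 42.9]
orientation: [[0.126, 0.992, -0.0], [0.992, -0.126, -0.0], [-0.0, 0.0, -1.0]]
contact_force: [0.0, -0.8, -0.9]
grip_width: 0.154
grip_force: 45.0
```

```bash
python3 - <<'E'
from h import *
for i in range(2): print(rel()); camera('wrist')
E
```

```text
tip past mouth 2.62  lat -0.20  dz -0.38  F along -0.74 lat 0.11 z -0.87
tip past mouth 2.61  lat -0.20  dz -0.36  F along -0.43 lat -0.17 z -1.19
```

Emit:
play_rows(plan=[[[0, 0, 0], [0.1, 0, 0], -1], [[0, 0, 0], [0.2, 0, 0], -1], [[0, 0, 0], [0.3, 0, 0], -1], [[0, 0, 0], [0.3, 0, 0], -1]])

```text
time_s: 10.35
eef_pos: [510.2, 12.9, 42.9]
orientation: [[0.127, 0.992, -0.0], [0.992, -0.127, -0.002], [-0.002, -0.0, -1.0]]
contact_force: [-1.5, -7.6, -0.0]
grip_width: 0.152
grip_force: 45.0
```

```bash
python3 - <<'E'
from h import *
for i in range(2): print(rel()); camera('wrist')
E
```

```text
tip past mouth 3.66  lat -0.28  dz -0.40  F along -7.74 lat -0.53 z -0.00
tip past mouth 3.69  lat -0.28  dz -0.43  F along -6.49 lat -0.46 z -0.41
```

Emit:
play_rows(plan=[[[0, 0, 0], [0.05, 0, 0], -1], [[0, 0, 0], [0.1, 0, 0], -1], [[0, 0, 0], [0.15, 0, 0], -1], [[0, 0, 0], [0.15, 0, 0], -1], [[0, 0, 0], [0.15, 0, 0], -1]])

```text
time_s: 10.87
eef_pos: [510.3, 14.1, 42.9]
orientation: [[0.128, 0.992, -0.0], [0.992, -0.128, -0.003], [-0.003, -0.0, -1.0]]
contact_force: [-2.0, -6.3, -1.3]
grip_width: 0.151
grip_force: 45.0
```

```bash
python3 - <<'E'
from h import *
for i in range(3): print(rel()); camera('wrist')
E
```

```text
tip past mouth 4.86  lat -0.30  dz -0.42  F along -6.49 lat -1.20 z -1.33
tip past mouth 4.89  lat -0.30  dz -0.42  F along -7.74 lat -0.14 z -1.45
tip past mouth 4.88  lat -0.30  dz -0.41  F along -7.65 lat 0.32 z -0.61
```

Emit:
play_rows(plan=[[[0, 0, 0], [0.15, 0, 0], -1], [[0, 0, 0], [0.3, 0, 0], -1], [[0, 0, 0], [0.45, 0, 0], -1], [[0, 0, 0], [0.6, 0, 0], -1], [[0, 0, 0], [0.75, 0, 0], -1], [[0, 0, 0], [0.9, 0, 0], -1], [[0, 0, 0], [1, 0, 0], -1], [[0, 0, 0], [1, 0, 0], -1]])

```text
time_s: 11.68
eef_pos: [511.6, 24.3, 42.8]
orientation: [[0.127, 0.992, -0.001], [0.992, -0.127, -0.002], [-0.002, -0.0, -1.0]]
contact_force: [-0.7, -6.2, -0.5]
grip_width: 0.153
grip_force: 45.0
```

```bash
python3 - <<'E'
from h import *
for i in range(2): print(rel()); camera('wrist')
E
```

```text
tip past mouth 15.12  lat -0.36  dz -0.47  F along -6.20 lat 0.07 z -0.51
tip past mouth 15.12  lat -0.34  dz -0.44  F along -7.13 lat 0.71 z -0.94
```

Emit:
play_rows(plan=[[[0, 0, 0], [0.15, 0, 0], -1], [[0, 0, 0], [0.3, 0, 0], -1], [[0, 0, 0], [0.45, 0, 0], -1], [[0, 0, 0], [0.6, 0, 0], -1], [[0, 0, 0], [0.75, 0, 0], -1], [[0, 0, 0], [0.9, 0, 0], -1], [[0, 0, 0], [1, 0, 0], -1], [[0, 0, 0], [1, 0, 0], -1]])

```text
time_s: 12.45
eef_pos: [512.8, 34.2, 42.8]
orientation: [[0.127, 0.992, -0.001], [0.992, -0.127, -0.002], [-0.002, -0.0, -1.0]]
contact_force: [-2.1, -6.6, 0.1]
grip_width: 0.151
grip_force: 45.0
```

```bash
python3 - <<'E'
from h import *
for i in range(3): print(rel()); im=camera('wrist')
save(im,'w6.png')
E
```

```text
tip past mouth 25.13  lat -0.42  dz -0.50  F along -6.78 lat -1.24 z 0.06
tip past mouth 25.20  lat -0.40  dz -0.48  F along -5.61 lat -0.37 z -0.59
tip past mouth 25.15  lat -0.38  dz -0.48  F along -6.23 lat 0.22 z -0.62
```

Emit:
play_rows(plan=[[[0, 0, 0], [0.08, 0, 0], -1], [[0, 0, 0], [0.16, 0, 0], -1], [[0, 0, 0], [0.24, 0, 0], -1], [[0, 0, 0], [0.32, 0, 0], -1], [[0, 0, 0], [0.4, 0, 0], -1], [[0, 0, 0], [0.4, 0, 0], -1]])

```text
time_s: 13.1
eef_pos: [513.2, 37.9, 42.8]
orientation: [[0.128, 0.992, -0.001], [0.992, -0.128, -0.003], [-0.003, -0.0, -1.0]]
contact_force: [-1.1, -6.8, -0.7]
grip_width: 0.152
grip_force: 45.0
```

```bash
python3 - <<'E'
from h import *
for i in range(3): print(rel()); im=camera('wrist')
E
```

```text
tip past mouth 28.83  lat -0.42  dz -0.51  F along -6.84 lat -0.21 z -0.69
tip past mouth 28.87  lat -0.43  dz -0.51  F along -7.34 lat 0.06 z -0.86
tip past mouth 28.92  lat -0.41  dz -0.49  F along -7.14 lat -0.05 z -1.09
```

Emit:
play_rows(plan=[[[0, 0, 0], [0.06, 0, 0], -1], [[0, 0, 0], [0.12, 0, 0], -1], [[0, 0, 0], [0.18, 0, 0], -1], [[0, 0, 0], [0.24, 0, 0], -1], [[0, 0, 0], [0.3, 0, 0], -1], [[0, 0, 0], [0.3, 0, 0], -1]])

```text
time_s: 13.75
eef_pos: [513.6, 40.8, 42.8]
orientation: [[0.128, 0.992, -0.001], [0.992, -0.128, -0.003], [-0.003, -0.0, -1.0]]
contact_force: [-1.2, -7.6, -1.7]
grip_width: 0.154
grip_force: 45.0
```

```bash
python3 - <<'E'
from h import *
for i in range(3): print(rel()); im=camera('wrist')
E
```

```text
tip past mouth 31.73  lat -0.43  dz -0.51  F along -7.65 lat -0.25 z -1.69
tip past mouth 31.75  lat -0.42  dz -0.50  F along -7.71 lat -0.63 z -0.47
tip past mouth 31.79  lat -0.41  dz -0.49  F along -6.88 lat -0.23 z -0.83
```

Emit:
play_rows(plan=[[[0, 0, 0], [0.06, 0, 0], -1], [[0, 0, 0], [0.12, 0, 0], -1], [[0, 0, 0], [0.18, 0, 0], -1], [[0, 0, 0], [0.24, 0, 0], -1], [[0, 0, 0], [0.3, 0, 0], -1], [[0, 0, 0], [0.3, 0, 0], -1]])

```text
time_s: 14.4
eef_pos: [513.9, 43.8, 42.8]
orientation: [[0.128, 0.992, -0.001], [0.992, -0.128, -0.003], [-0.003, -0.0, -1.0]]
contact_force: [-0.9, -6.7, -1.1]
grip_width: 0.153
grip_force: 45.0
```

```bash
python3 - <<'E'
from h import *
for i in range(3): print(rel()); im=camera('wrist')
E
```

```text
tip past mouth 34.76  lat -0.45  dz -0.52  F along -6.74 lat -0.09 z -1.11
tip past mouth 34.79  lat -0.44  dz -0.51  F along -6.96 lat 0.35 z -0.65
tip past mouth 34.77  lat -0.44  dz -0.52  F along -7.53 lat -0.46 z -0.62
```

Emit:
play_rows(plan=[[[0, 0, 0], [0.06, 0, 0], -1], [[0, 0, 0], [0.12, 0, 0], -1], [[0, 0, 0], [0.18, 0, 0], -1], [[0, 0, 0], [0.24, 0, 0], -1], [[0, 0, 0], [0.3, 0, 0], -1], [[0, 0, 0], [0.3, 0, 0], -1]])

```text
time_s: 15.05
eef_pos: [514.3, 46.8, 42.8]
orientation: [[0.128, 0.992, -0.001], [0.992, -0.128, -0.003], [-0.003, -0.001, -1.0]]
contact_force: [-0.4, -7.0, -1.0]
grip_width: 0.152
grip_force: 45.0
```

```bash
python3 - <<'E'
from h import *
for i in range(3): print(rel()); im=camera('wrist')
E
```

```text
tip past mouth 37.79  lat -0.46  dz -0.54  F along -6.95 lat 0.46 z -1.01
tip past mouth 37.83  lat -0.41  dz -0.50  F along -6.79 lat 0.85 z -1.54
tip past mouth 37.82  lat -0.49  dz -0.55  F along -7.58 lat 0.33 z -0.98
```

Emit:
play_rows(plan=[[[0, 0, 0], [0.06, 0, 0], -1], [[0, 0, 0], [0.12, 0, 0], -1], [[0, 0, 0], [0.18, 0, 0], -1], [[0, 0, 0], [0.24, 0, 0], -1], [[0, 0, 0], [0.3, 0, 0], -1], [[0, 0, 0], [0.3, 0, 0], -1]])

```text
time_s: 15.7
eef_pos: [514.5, 48.8, 42.7]
orientation: [[0.128, 0.992, -0.001], [0.992, -0.128, -0.004], [-0.004, -0.001, -1.0]]
contact_force: [-1.2, -9.3, -1.4]
grip_width: 0.147
grip_force: 45.0
```

```bash
python3 - <<'E'
from h import *
for i in range(3): print(rel()); im=camera('wrist')
E
```

```text
tip past mouth 39.77  lat -0.50  dz -0.58  F along -9.40 lat -0.05 z -1.44
tip past mouth 39.81  lat -0.48  dz -0.56  F along -10.13 lat -0.97 z -0.91
tip past mouth 39.80  lat -0.50  dz -0.57  F along -10.38 lat -0.54 z -1.57
```

Contact with the stop is felt: the force rose from about 7 to 10 N. I'll lean a little more.

Emit:
play_rows(plan=[[[0, 0, 0], [0.06, 0, 0], -1], [[0, 0, 0], [0.12, 0, 0], -1], [[0, 0, 0], [0.18, 0, 0], -1], [[0, 0, 0], [0.24, 0, 0], -1], [[0, 0, 0], [0.28, 0, 0], -1], [[0, 0, 0], [0.28, 0, 0], -1]])

```text
time_s: 16.35
eef_pos: [514.6, 49.9, 42.7]
orientation: [[0.13, 0.992, -0.001], [0.992, -0.13, -0.005], [-0.006, -0.001, -1.0]]
contact_force: [-2.3, -12.8, -0.4]
grip_width: 0.154
grip_force: 45.0
```

```bash
python3 - <<'E'
from h import *
for i in range(8): print(rel()); im=camera('wrist')
E
```

```text
tip past mouth 40.86  lat -0.54  dz -0.65  F along -13.00 lat -0.65 z -0.42
tip past mouth 40.87  lat -0.59  dz -0.66  F along -13.56 lat -0.16 z -0.33
tip past mouth 40.91  lat -0.58  dz -0.65  F along -13.58 lat -0.86 z 0.21
tip past mouth 40.87  lat -0.55  dz -0.65  F along -13.93 lat -0.60 z -1.13
tip past mouth 40.85  lat -0.59  dz -0.65  F along -13.33 lat 0.85 z -1.61
tip past mouth 40.93  lat -0.60  dz -0.66  F along -13.28 lat 0.48 z -0.87
tip past mouth 40.87  lat -0.57  dz -0.67  F along -13.13 lat 1.26 z -0.85
tip past mouth 40.87  lat -0.59  dz -0.66  F along -14.16 lat -0.21 z -1.25
```

Emit:
play_rows(plan=[[[0, 0, 0], [-0.4, 0, 0], -1], [[0, 0, 0], [-1, 0, 0], -1], [[0, 0, 0], [-1.8, 0, 0], -1], [[0, 0, 0], [-2.8, 0, 0], -1], [[0, 0, 0], [-4, 0, 0], -1], [[0, 0, 0], [-5.2, 0, 0], -1], [[0, 0, 0], [-6.4, 0, 0], -1], [[0, 0, 0], [-7.6, 0, 0], -1]])

```text
time_s: 17.42
eef_pos: [505.8, -22.0, 43.0]
orientation: [[0.126, 0.992, 0.0], [0.992, -0.126, -0.0], [-0.0, 0.0, -1.0]]
contact_force: [0.3, 0.1, -1.2]
grip_width: 0.151
grip_force: 45.0
```

```bash
python3 - <<'E'
from h import *
for i in range(2): print(rel()); im=camera('wrist')
E
```

```text
tip past mouth -31.50  lat -0.24  dz -0.30  F along 0.10 lat 0.25 z -1.24
tip past mouth -34.53  lat -0.21  dz -0.14  F along -1.46 lat -0.16 z -0.88
```

```bash
python3 - <<'E'
from h import *
im=camera('wrist'); save(im,'w7.png'); r=outline_of('punch_grip','wrist')[0]; print(r['p'],axis(r['pixels']))
print(sensors.read_state()['eef_pos'],move([505,-281,130],102.2))
E
```

```text
0.77 (array([ 2.79872632e+02, -3.81232390e-02]), array([281.49713209, 378.04083119]))
[506.11300407 -20.61304065  42.96686621] (array([ 1.000e-04, -3.000e-04, -3.399e-01]), array([-25.84 ,   3.188,  -8.712]))
```

Emit:
play_rows(plan=[[[0, 0, 0], [0, 0, -3], -1], [[0, 0, 0], [-1, 0, -6.5], -1], [[0, 0, -0.1], [-4.5, 0.5, -8.7], -1], [[0, 0, -0.2], [-8.5, 1, -8.7], -1], [[0, 0, -0.3], [-12.5, 1.5, -8.7], -1], [[0, 0, -0.34], [-16.5, 2, -8.7], -1], [[0, 0, -0.34], [-20.5, 2.5, -8.7], -1], [[0, 0, -0.34], [-24, 3, -8.7], -1]])

```text
time_s: 18.28
eef_pos: [505.7, -264.1, 130.2]
orientation: [[-0.213, 0.977, 0.001], [0.977, 0.213, -0.0], [-0.0, 0.001, -1.0]]
contact_force: [1.0, -0.9, -0.8]
grip_width: 0.151
grip_force: 45.0
```

Emit:
play_rows(plan=[[[0, 0, 0], [0, 0, 0], -1], [[0, 0, 0], [0, 0, 0], -1], [[0, 0, 0], [0, 0, 0], -1], [[0, 0, 0], [0, 0, 0], -1]])

```text
time_s: 18.62
eef_pos: [506.2, -259.9, 129.7]
orientation: [[-0.215, 0.977, -0.0], [0.977, 0.215, 0.001], [0.001, -0.0, -1.0]]
contact_force: [-0.3, 0.9, -0.8]
grip_width: 0.151
grip_force: 45.0
```

```bash
python3 - <<'E'
from h import *
print(sensors.read_state()['eef_pos'],move([505,-281,60],102.2))
E
```

```text
[ 506.2267926  -259.89391761  129.65097287] (array([-0.    , -0.0015,  0.004 ]), array([-2.045, -0.574,  6.962]))
```

Emit:
play_rows(plan=[[[0, 0, 0], [-1, -0.3, 1], -1], [[0, 0, 0], [-2.1, -0.6, 3], -1], [[0, 0, 0], [-2.1, -0.6, 5], -1], [[0, 0, 0], [-2.1, -0.6, 7], -1], [[0, 0, 0], [-2.1, -0.6, 7], -1], [[0, 0, 0], [-2.1, -0.6, 7], -1], [[0, 0, 0], [-2.1, -0.6, 7], -1], [[0, 0, 0], [-2.1, -0.6, 7], -1]])

```text
time_s: 19.28
eef_pos: [505.2, -284.3, 61.1]
orientation: [[-0.213, 0.977, 0.002], [0.977, 0.213, -0.001], [-0.001, 0.002, -1.0]]
contact_force: [0.4, 0.3, -0.6]
grip_width: 0.149
grip_force: 45.0
```

```bash
python3 - <<'E'
from h import *
im=camera('wrist'); cv2.imwrite('pics/w8.png',cv2.resize(im[:300,130:430,::-1],(600,600),interpolation=3))
print(sensors.read_state()['eef_pos'],move([505,-281,24.5],102.2))
E
```

```text
[ 505.20435074 -284.26308099   61.15699309] (array([0.0017, 0.0012, 0.0015]), array([0.328, 0.043, 3.665]))
```

View pics/w8.png

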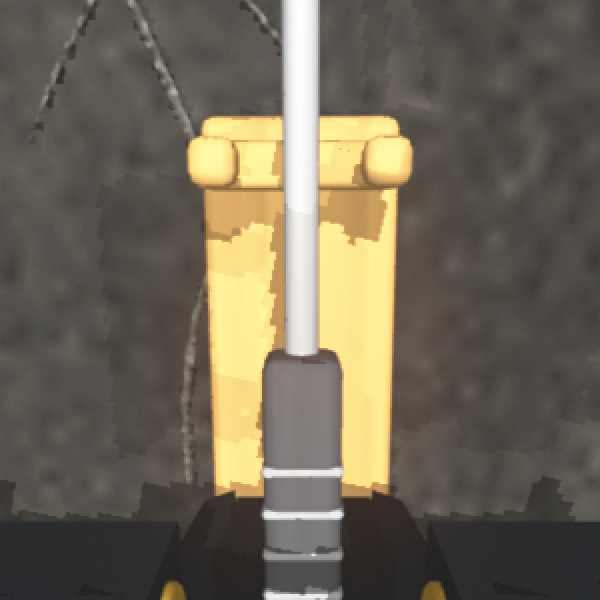

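The nose (crop column 302) is centred between the fork prongs (at 212 and 388, midpoint 300), so I'll lower it.

Emit:
play_rows(plan=[[[0, 0, 0], [0.3, 0, 0.8], -1], [[0, 0, 0], [0.3, 0, 1.6], -1], [[0, 0, 0], [0.3, 0, 2.3], -1], [[0, 0, 0], [0.3, 0, 3], -1], [[0, 0, 0], [0.3, 0, 3.4], -1], [[0, 0, 0], [0.3, 0, 3.7], -1], [[0, 0, 0], [0.3, 0, 3.7], -1], [[0, 0, 0], [0.3, 0, 3.7], -1]])

```text
time_s: 20.0
eef_pos: [503.1, -280.8, 23.3]
orientation: [[-0.212, 0.977, -0.001], [0.977, 0.212, 0.001], [0.001, -0.001, -1.0]]
contact_force: [-3.3, 2.1, 7.8]
grip_width: 0.149
grip_force: 45.0
```

```bash
python3 - <<'E'
from h import *
for i in range(3): s=sensors.read_state(); print(s['eef_pos'],s['contact_force']); camera('wrist')
E
```

```text
[ 503.14123467 -280.81421312   23.26501282] [-3.3120317   2.10556019  7.8060371 ]
[ 503.13147484 -280.85741817   23.25116416] [-3.39031713  2.73730646  7.65806235]
[ 503.11031221 -280.81287569   23.24664855] [-2.45446767  2.40297061  7.59076342]
```

Emit:
play_rows(plan=[[[0, 0, 0], [0, 0, -0.1], -0.6], [[0, 0, 0], [0, 0, -0.1], -0.4], [[0, 0, 0], [0, 0, -0.1], -0.2], [[0, 0, 0], [0, 0, -0.1], 0], [[0, 0, 0], [0, 0, -0.1], 0], [[0, 0, 0], [0, 0, -0.1], 0], [[0, 0, 0], [0, 0, -0.1], 0], [[0, 0, 0], [0, 0, -0.1], 0]])

```text
time_s: 20.82
eef_pos: [503.7, -281.1, 23.9]
orientation: [[-0.212, 0.977, 0.0], [0.977, 0.212, -0.0], [-0.0, 0.0, -1.0]]
contact_force: [-0.6, 1.1, -0.0]
grip_width: 0.496
grip_force: 0.0
```

Emit:
play_rows(plan=[[[0, 0, 0], [0, 0, -1], 0], [[0, 0, 0], [0, 0, -3], 0], [[0, 0, 0], [0, 0, -6], 0], [[0, 0, 0], [0, 0, -9], 0], [[0, 0, 0], [-2, 0, -12], 0], [[0, 0, 0], [-3, 3, -16], 0], [[0, 0, 0], [-3, 3, -16], 0], [[0, 0, 0], [-3, 3, -16], 0]])

```text
time_s: 21.48
eef_pos: [542.8, -304.7, 187.5]
orientation: [[-0.214, 0.977, 0.007], [0.977, 0.214, -0.003], [-0.004, 0.006, -1.0]]
contact_force: [-1.3, 1.0, -0.6]
grip_width: 0.499
grip_force: 0.0
```

Emit:
play_rows(plan=[[[0, 0, 0], [0, 0, 0], 0], [[0, 0, 0], [0, 0, 0], 0], [[0, 0, 0], [0, 0, 0], 0], [[0, 0, 0], [0, 0, 0], 0]])

```text
time_s: 21.82
eef_pos: [537.9, -303.5, 182.6]
orientation: [[-0.212, 0.977, -0.003], [0.977, 0.212, 0.001], [0.002, -0.002, -1.0]]
contact_force: [0.2, 1.1, -0.2]
grip_width: 0.501
grip_force: 0.0
```

```bash
python3 - <<'E'
from h import *
np.set_printoptions(precision=2,suppress=True)
s=sensors.read_state(); im=camera('wrist'); a=cv2.resize(im[:,:,::-1],(400,300)); 
b=camera('top')[165:305,110:250,::-1]; cv2.imwrite('pics/end.png',np.hstack([a,cv2.resize(b,(300,300),interpolation=3)]))
print(s['eef_pos'],s['contact_force'],s['time_s'])
for t,z in [('punch_grip',40),('rest_grip',10)]:
    r=outline_of(t,'wrist')[0]; print(t,r['p'],*[atz('wrist',p,z,s) for p in axis(r['pixels'])])
E
```

```text
[ 537.95 -303.52  182.56] [ 0.19  1.11 -0.24] 21.8167
punch_grip 0.62 [ 481.93 -181.01   40.  ] [ 511.3  -317.15   40.  ]
rest_grip 0.55 [ 444.28 -400.17   10.  ] [ 580.08 -403.48   10.  ]
```

View pics/end.png

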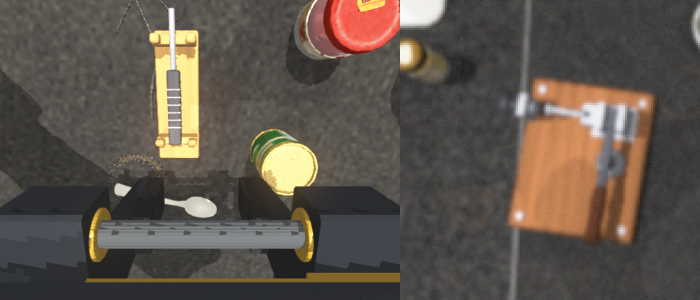

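The punch lies in its rest within about 1.5 mm of its first place. On the right, the pin's head reaches the stop screw at about (540,105).

```bash
python3 -c "
from h import *
print(env.close_job())"
```

```text
the job is handed in; nothing more can be done
None
```

The job is handed in: the pin is driven out to the stop, pressing on it with about 6.5 N (tail about 40 mm past the bore's mouth), and the punch is back in its rest the same way round and released. The bystanders were not touched, and it took about 22 s of the 58 s; no verdict was returned at hand-in.

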